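# Find the gift tin that rattles and hold it out

## Task

One of the three sealed gift tins has something loose inside. Shake all three, first the red-lidded, then the green, then the blue: lift each off the table, shake or rock it briskly back and forth a few times, feel whether it rattles, and put it back upright where it stood, without dropping it or disturbing the jar, the bell and the vase. Then hold out the one that rattles to the customer, upright and still about 15 cm above the middle of the coaster, and finish while still holding it there (if it is the last one shaken, it need not be put down first), with the two quiet tins standing back in their places.

Things in the scene. Friction and masses are not known exactly. Their poses are not given: they have to be found in the camera images.
- tin_red: sealed aluminium tin, red lid, red band round the foot; 60 (x) by 110 (y) mm, 66 mm high (lid: top 14 mm, flush); about 0.32 kg, stands on the table. Origin: centre of its underside, z up. One of the three tins, a different one each time, holds a loose 160 g, 34 mm steel ball, free to roll 34 mm either way from the middle along y
- tin_green: sealed aluminium tin, green lid, green band round the foot; 60 (x) by 110 (y) mm, 66 mm high (lid: top 14 mm, flush); about 0.32 kg, stands on the table. Origin: centre of its underside, z up. The ball rolls to the lower end when a tin is tipped 0.2 rad or more, and stays there when level again: the moment at the wrist then differs by 0.1 N m between the two ends
- tin_blue: sealed aluminium tin, blue lid, blue band round the foot; 60 (x) by 110 (y) mm, 66 mm high (lid: top 14 mm, flush); about 0.32 kg, stands on the table. Origin: centre of its underside, z up. The two quiet tins hold an equally heavy filling at their middle, with about 1 mm of play. Shells vary in weight: weighing tells nothing
- coaster: ceramic coaster, flat disc with a dark blurred floral print, 96 mm in diameter, 9 mm thick, fixed to the table on the far side of the tins, in front of the customer: the place over which to present a tin. Origin: centre of its underside
- jar: bystander: black balm jar with ribbed lid, 56 mm in diameter, 48 mm high, loose, right of the tins. Origin: centre of its underside
- bell: bystander: brass-coloured dome counter bell on a black foot, 84 mm in diameter, 62 mm high, loose, left of the tins. Origin: centre of its underside
- vase: bystander: white bulbous bud vase with a narrow neck, 103 mm in diameter, 120 mm high, loose, left of the tins. Origin: centre of its underside
Not all that is in view belongs to the job. Of the things that look like the tin_blue, the smaller one is meant.

How it is judged (in metres and radians):
On the way, in this order (a step that is already met when the one before it is completed fails the run):
1. the red-lidded tin, held off the table, is swung fast (height (world z) of tin_red above 0.03 m and contact force between the fingers and tin_red above 0.5 N and (linear speed of tin_red above 0.2 m/s or angular speed of tin_red above 1.2 rad/s)), for 0.02 s.
2. the red-lidded tin comes to a turning point in the air (height (world z) of tin_red above 0.03 m and contact force between the fingers and tin_red above 0.5 N and linear speed of tin_red below 0.06 m/s and angular speed of tin_red below 0.4 rad/s), for 0.02 s.
3. the red-lidded tin is swung fast again (all of step 1), for 0.02 s.
4. the green-lidded tin, held off the table, is swung fast (height (world z) of tin_green above 0.03 m and contact force between the fingers and tin_green above 0.5 N and (linear speed of tin_green above 0.2 m/s or angular speed of tin_green above 1.2 rad/s)), for 0.02 s.
5. the green-lidded tin comes to a turning point in the air (height (world z) of tin_green above 0.03 m and contact force between the fingers and tin_green above 0.5 N and linear speed of tin_green below 0.06 m/s and angular speed of tin_green below 0.4 rad/s), for 0.02 s.
6. the green-lidded tin is swung fast again (all of step 4), for 0.02 s.
7. the blue-lidded tin, held off the table, is swung fast (height (world z) of tin_blue above 0.03 m and contact force between the fingers and tin_blue above 0.5 N and (linear speed of tin_blue above 0.2 m/s or angular speed of tin_blue above 1.2 rad/s)), for 0.02 s.
8. the blue-lidded tin comes to a turning point in the air (height (world z) of tin_blue above 0.03 m and contact force between the fingers and tin_blue above 0.5 N and linear speed of tin_blue below 0.06 m/s and angular speed of tin_blue below 0.4 rad/s), for 0.02 s.
9. the blue-lidded tin is swung fast again (all of step 7), for 0.02 s.
At the end, for the whole second after the job is handed in: The tin with the loose ball inside is in the fingers, its underside 80 to 250 mm above the table, within 40 mm (horizontally) of the coaster's centre, tilted under 0.2 rad and still; the other two tins stand upright on the table, let go, at rest, each within 50 mm of where it started (((distance between loose_ball_c0 and tin_red below 0.085 m and horizontal distance between tin_red and coaster below 0.04 m and height (world z) of tin_red between 0.08 and 0.25 m and angle between tin_red's own z axis and vertical below 0.2 rad and linear speed of tin_red below 0.03 m/s and contact force between the fingers and tin_red above 1 N and (distance of tin_green from where it was at the start of the episode below 0.05 m and height (world z) of tin_green below 0.006 m and angle between tin_green's own z axis and vertical below 0.1 rad and linear speed of tin_green below 0.03 m/s and contact force between the fingers and tin_green below 0.2 N) and (distance of tin_blue from where it was at the start of the episode below 0.05 m and height (world z) of tin_blue below 0.006 m and angle between tin_blue's own z axis and vertical below 0.1 rad and linear speed of tin_blue below 0.03 m/s and contact force between the fingers and tin_blue below 0.2 N)) or (distance between loose_ball_c0 and tin_green below 0.085 m and horizontal distance between tin_green and coaster below 0.04 m and height (world z) of tin_green between 0.08 and 0.25 m and angle between tin_green's own z axis and vertical below 0.2 rad and linear speed of tin_green below 0.03 m/s and contact force between the fingers and tin_green above 1 N and (distance of tin_red from where it was at the start of the episode below 0.05 m and height (world z) of tin_red below 0.006 m and angle between tin_red's own z axis and vertical below 0.1 rad and linear speed of tin_red below 0.03 m/s and contact force between the fingers and tin_red below 0.2 N) and (distance of tin_blue from where it was at the start of the episode below 0.05 m and height (world z) of tin_blue below 0.006 m and angle between tin_blue's own z axis and vertical below 0.1 rad and linear speed of tin_blue below 0.03 m/s and contact force between the fingers and tin_blue below 0.2 N)) or (distance between loose_ball_c0 and tin_blue below 0.085 m and horizontal distance between tin_blue and coaster below 0.04 m and height (world z) of tin_blue between 0.08 and 0.25 m and angle between tin_blue's own z axis and vertical below 0.2 rad and linear speed of tin_blue below 0.03 m/s and contact force between the fingers and tin_blue above 1 N and (distance of tin_red from where it was at the start of the episode below 0.05 m and height (world z) of tin_red below 0.006 m and angle between tin_red's own z axis and vertical below 0.1 rad and linear speed of tin_red below 0.03 m/s and contact force between the fingers and tin_red below 0.2 N) and (distance of tin_green from where it was at the start of the episode below 0.05 m and height (world z) of tin_green below 0.006 m and angle between tin_green's own z axis and vertical below 0.1 rad and linear speed of tin_green below 0.03 m/s and contact force between the fingers and tin_green below 0.2 N)))); the arm keeps its last pose, push and grip.
It fails at once if the jar, the bell or the vase is shifted by more than 25 mm (distance of any of jar, bell, vase from where it was at the start of the episode above 0.025 m).
It fails at once if a tin is dropped: in the air (underside more than 50 mm up) with no finger on it ((height (world z) of tin_red above 0.05 m and contact force between the fingers and tin_red below 0.02 N) or (height (world z) of tin_green above 0.05 m and contact force between the fingers and tin_green below 0.02 N) or (height (world z) of tin_blue above 0.05 m and contact force between the fingers and tin_blue below 0.02 N)).
It also fails if it takes over 72 s, if anything falls off the work surface, if the arm or the gripper's body presses on something with over 40 N, if the wrist force passes 120 N, or if a joint passes its speed limit or range.

## Robot

A 6-joint arm with a two-finger parallel gripper is mounted at the origin on the work surface; the furniture and walls round the work are solid. World frame = base frame: x ahead of the robot, y to its left, z up, the work surface at z = 0. Lengths are in m, angles in degrees, forces in N, time in s.
With the tool pointing down it reaches from about 0.325 to 0.85 m from the base axis. Payload 15.5 kg.
Tool frame: the origin (TCP) lies midway between the tips of the shut fingers; the grasp point (between the pads) lies 19 mm behind it; z points along the fingers, y is the line along which they close (so a half turn about z gives the same grasp; the last joint's range is limited). The gripper opens to 91 mm and grips with 3 to 60 N. Pads are 32 mm wide; open, the fingers measure 118 mm over their backs; the gripper's body (76 mm by 178 mm) begins 60 mm behind the grasp point.
Start: joints at [-5.472, 28.281, 77.091, -0, 74.628, -5.472], TCP at [0.625, 0, 0.214] pointing down, gripper open.
Joint ranges: [-166.48, 166.48], [-47.26, 123.95], [12.59, 153.08], [-70.14, 250.14], [6.76, 159.57], [-176.63, 176.63]. Speed limits (degrees/s): [108.29, 108.29, 147.25, 172.46, 172.46, 172.46].

## Interface

Orientations are given as a 3x3 rotation matrix whose columns are the frame's x, y, z axes.
In Python, from bench import ctrl gives the robot as it stands. The module is installed in compiled form; this text tells all that it offers. Calls block until the motion is done:
- ctrl.goto(position, orientation): joint-space move of the TCP to a pose.
- ctrl.move_l(position, vel=0.15, ori=None, contact_N=None): straight line of the TCP; ori=None keeps the orientation; vel is the mean speed in m/s. With contact_N (N) it stops when the force on the tool has changed by that much, and returns True; else False.
- ctrl.movej(angles): joint-space move.
- ctrl.command_gripper(opening): opening from 0.0 (shut) to 1.0 (fully open); the grip force is fixed at half the most; returns when the fingers have stopped.
- ctrl.sleep(seconds).
- ctrl.ik(position, orientation): joint angles nearest the present ones, or None.
- ctrl.read_camera(name): name is "scene" or "side" or "wrist"; returns the picture (384x512x3 uint8, blue, green, red); there is no depth.
- ctrl.camera_params(name): a dict with "fx", "fy", "cx", "cy" (pixels), "pose" (4x4, takes a point from camera to world coordinates); the wrist camera has in their place "T_tool_cam" (4x4, takes a point from camera to tool coordinates, whose origin is the TCP and whose axes are the flange's). Camera axes: x right, y up, looking along -z (the intrinsics and any distortion apply to the point x, -y, -z); pixel columns grow to the right and rows downward; lengths in m; the calibration is good to about 2 mm. The wrist camera is an equidistant fisheye: a pixel r from the principal point sees the ray r / f radians off the axis. A picture is of the moment at which its call begins: read the wrist's pose just before it. camera_params takes no time and is no camera call.
A pose or a line that the arm cannot do raises ctrl.MotionError and nothing moves.
- ctrl.sign_off(): hands the job in; it is judged then, once.
Readings, each from a call of its own:
- ctrl.current_t(): time.
- ctrl.current_q(): joint angles.
- ctrl.current_dq(): joint speeds.
- ctrl.current_effort(): joint torques, N m.
- ctrl.current_tool_pos(): TCP position.
- ctrl.current_eef_rot(): TCP orientation.
- ctrl.current_contact_force(): force on the tool from outside, world axes, zero at the start.
- ctrl.current_wrist_torque(): the same for the moment, N m.
- ctrl.current_grip_width(): opening from 0.0 (shut) to 1.0 (fully open).
- ctrl.current_grasp_force(): force on a finger pad.
Only numpy, scipy, OpenCV 4.12 (cv2) and the standard library are available. Lean on these libraries where they do the work, as an engineer would, in place of code of your own. Each camera call takes 0.05 s, during which the arm holds its last target. There are 200 camera calls.

## Working session

There is one attempt and no reset: what is moved stays moved. The work goes in short steps, each a Python script; the robot and the scene stay as the last script left them, time stands still between calls to the robot, and variables do not carry over. Pictures are saved under pics/ and viewed, at most 10 in all, crops included, and the job is handed in when it is done.

```bash
mkdir -p pics
python3 - <<'E'
from bench import ctrl
import cv2, numpy as np
for n in ["scene","side","wrist"]:
    im=ctrl.read_camera(n); cv2.imwrite(f"pics/{n}0.png",im)
    p=ctrl.camera_params(n); print(n,{k:np.round(v,3).tolist() if not isinstance(v,str) else v for k,v in p.items()})
print(ctrl.current_t(), ctrl.current_tool_pos(), ctrl.current_eef_rot())
E
```

```text
scene {'fx': 395.316, 'fy': 395.316, 'cx': 252.784, 'cy': 183.725, 'pose': [[0.42, 0.558, -0.716, -0.413], [-0.907, 0.244, -0.343, -0.526], [-0.017, 0.793, 0.608, 0.751], [0.0, 0.0, 0.0, 1.0]]}
side {'fx': 369.823, 'fy': 369.823, 'cx': 250.852, 'cy': 186.694, 'pose': [[0.979, 0.074, -0.19, 0.201], [-0.204, 0.373, -0.905, -1.146], [0.004, 0.925, 0.38, 0.484], [0.0, 0.0, 0.0, 1.0]]}
wrist {'fx': 297.319, 'fy': 297.319, 'cx': 254.955, 'cy': 194.824, 'T_tool_cam': [[-0.0, 0.96, 0.278, 0.078], [1.0, 0.0, 0.0, 0.001], [0.0, 0.278, -0.96, -0.17], [0.0, 0.0, 0.0, 1.0]]}
0.15 [6.24725979e-01 3.83193730e-05 2.13470140e-01] [[-4.23048813e-05  9.99999584e-01 -9.10769260e-04]
 [ 9.99999996e-01  4.23793302e-05  8.17238149e-05]
 [ 8.17623787e-05 -9.10765799e-04 -9.99999582e-01]]
```

View pics/scene0.png

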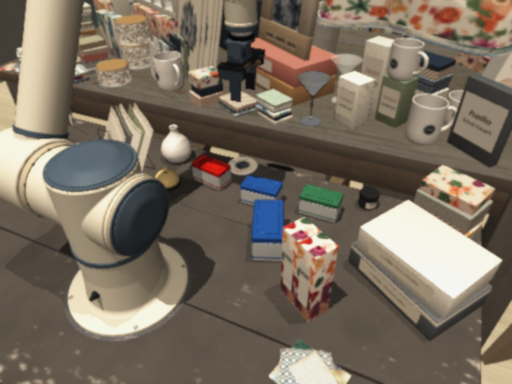

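View pics/side0.png

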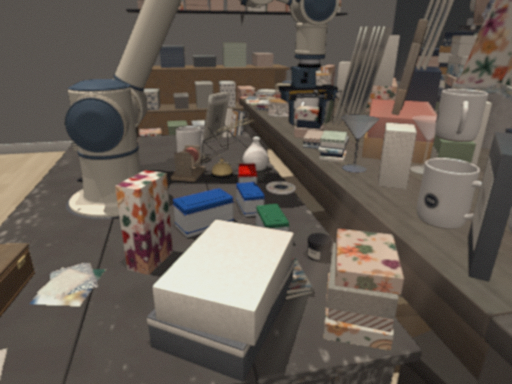

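View pics/wrist0.png

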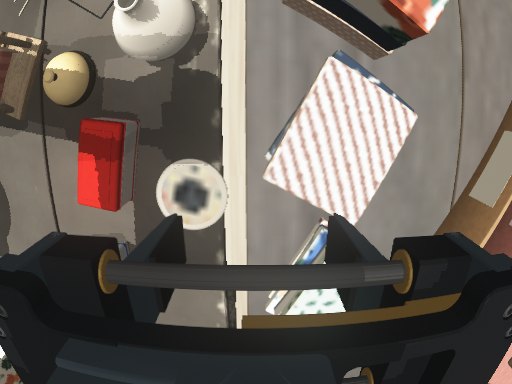

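Candidates in the scene view: red lid (211,165), which is the only red tin. Green lid (321,198), the only green one. For blue there is a smaller tin at (261,190) and a larger one at (268,222), so I take the smaller. Coaster (243,164), jar (369,197), bell (166,178), vase (175,145). A ledge stands right behind the coaster. In the wrist view the red tin is at (103,165), the coaster at (192,193), and the ledge edge is near column 235.

```bash
cat > h.py <<'E'
from bench import ctrl
import cv2, numpy as np
DOWN=None
def rays(name,px,tool=None):
    p=ctrl.camera_params(name); px=np.atleast_2d(px).astype(float)
    u=(px[:,0]-p["cx"])/p["fx"]; v=(px[:,1]-p["cy"])/p["fy"]
    if name=="wrist":
        r=np.hypot(u,v)+1e-9; d=np.c_[np.sin(r)*u/r,-np.sin(r)*v/r,-np.cos(r)]
        T=np.eye(4); T[:3,:3]=tool[1]; T[:3,3]=tool[0]; T=T@p["T_tool_cam"]
    else:
        d=np.c_[u,-v,-np.ones(len(u))]; T=np.array(p["pose"])
    d=d@T[:3,:3].T; return T[:3,3], d/np.linalg.norm(d,axis=1)[:,None]
def plane(name,px,z,tool=None):
    o,d=rays(name,px,tool); return o+d*((z-o[2])/d[:,2])[:,None]
def tri(o1,d1,o2,d2):
    A=np.c_[d1,-d2]; s=np.linalg.lstsq(A,o2-o1,rcond=None)[0]
    a,b=o1+s[0]*d1,o2+s[1]*d2; return (a+b)/2,np.linalg.norm(a-b)
def tool(): return np.array(ctrl.current_tool_pos()),np.array(ctrl.current_eef_rot())
def mask(im,c,vmin=50,smin=150):
    H,S,V=cv2.split(cv2.cvtColor(im,cv2.COLOR_BGR2HSV)); H=H.astype(int)
    m={"red":(H<8)|(H>172),"green":(H>55)&(H<85),"blue":(H>100)&(H<125)}[c]
    return (m&(S>smin)&(V>vmin)).astype(np.uint8)*255
def blobs(m,amin=60):
    cs=cv2.findContours(m,cv2.RETR_EXTERNAL,cv2.CHAIN_APPROX_NONE)[0]
    return sorted([c for c in cs if cv2.contourArea(c)>amin],key=cv2.contourArea,reverse=True)
def rect(P):
    (c,(w,h),a)=cv2.minAreaRect((P[:,:2]*1000).astype(np.float32))
    if w>h: a+=90;w,h=h,w      # a: direction of the short side
    a=(a+90)%180-90
    return np.array(c)/1000,w,h,a
E
python3 - <<'E'
from h import *
for n in ["scene","side","wrist"]:
    im=cv2.imread(f"pics/{n}0.png"); t=tool()
    for c in ["red","green","blue"]:
        for b in blobs(mask(im,c))[:4]:
            P=plane(n,b[:,0],0.066,t); r=rect(P)
            print(n,c,"px",np.round(b[:,0].mean(0)),cv2.boundingRect(b),"area",cv2.contourArea(b),"c",np.round(r[0],3),"wh",np.round(r[1:3]),"a",round(r[3],1))
t=tool()
print("coaster w",plane("wrist",[192,193],.009,t),"s",plane("scene",[243,164],.009),"side",plane("side",[280,187],.009))
for y in (20,120,215): print("ledge wrist rays:",[np.round(plane("wrist",[[222,y],[234,y],[244,y]],z,t)[:,:2],3).tolist() for z in (0,.06,.1)])
for nm,w,s,sd in [("jar",None,(369,190),(318,238)),("bell",(66,76),(166,176),(220,170)),("vase",(154,25),(175,145),(256,155))]:
    print(nm,plane("scene",s,.045),plane("side",sd,.045),None if w is None else plane("wrist",w,.05,t))
a=cv2.imread("pics/scene0.png")[120:260,140:400]; b=cv2.imread("pics/side0.png")[120:260,160:340]
cv2.imwrite("pics/crop.png",np.hstack([cv2.resize(a,(468,364))[:364], cv2.resize(b,(330,364))]))
E
```

```text
scene red px [210. 165.] (192, 154, 38, 23) area 467.5 c [0.428 0.018] wh [ 72. 120.] a -10.3
scene red px [443.  14.] (431, 8, 27, 15) area 210.5 c [ 2.453 -0.517] wh [155. 339.] a -76.8
scene red px [492.  22.] (485, 14, 17, 17) area 94.5 c [ 2.388 -0.773] wh [ 59. 380.] a 78.0
scene red px [379.  11.] (372, 7, 16, 10) area 77.0 c [ 2.385 -0.123] wh [ 95. 227.] a -78.6
scene blue px [267. 221.] (252, 200, 32, 42) area 1144.0 c [ 0.273 -0.238] wh [ 78. 153.] a -66.6
scene blue px [261. 185.] (241, 175, 41, 21) area 508.0 c [ 0.398 -0.164] wh [ 67. 111.] a 2.6
side red px [247. 170.] (238, 164, 19, 13) area 186.0 c [ 0.428 -0.003] wh [ 60. 119.] a -10.0
side blue px [202. 201.] (173, 189, 59, 25) area 775.5 c [ 0.263 -0.219] wh [100. 155.] a -68.0
side blue px [250. 191.] (237, 183, 27, 17) area 293.5 c [ 0.401 -0.175] wh [ 61. 124.] a 3.0
wrist red px [101. 163.] (78, 118, 48, 94) area 3754.5 c [0.438 0.023] wh [ 64. 109.] a -10.0
wrist red px [407.  16.] (383, 0, 43, 38) area 751.5 c [0.8   0.199] wh [47. 53.] a -78.2
coaster w [[ 0.54147602 -0.02786128  0.009     ]] s [[ 0.5437465
[... 193 characters left out ...]
 0.169], [0.606, 0.168], [0.615, 0.168]]]
ledge wrist rays: [[[0.583, 0.067], [0.598, 0.067], [0.611, 0.067]], [[0.59, 0.069], [0.603, 0.069], [0.614, 0.068]], [[0.594, 0.07], [0.606, 0.07], [0.615, 0.07]]]
ledge wrist rays: [[[0.58, -0.062], [0.596, -0.062], [0.61, -0.062]], [[0.587, -0.04], [0.601, -0.04], [0.613, -0.04]], [[0.592, -0.025], [0.604, -0.025], [0.614, -0.025]]]
jar [[ 0.52329983 -0.44520928  0.045     ]] [[ 0.50987232 -0.440804    0.045     ]] None
bell [[0.34683552 0.12817151 0.045     ]] [[0.34590477 0.07026831 0.045     ]] [[0.38514643 0.13875053 0.05      ]]
vase [[0.50725055 0.20283731 0.045     ]] [[0.50758632 0.21652585 0.045     ]] [[0.50888443 0.18547733 0.05      ]]
```

View pics/crop.png

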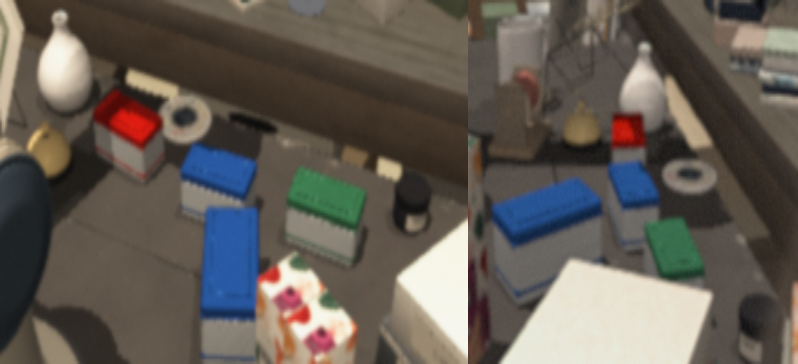

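The crop confirms the choices: red at crop (130,115), the smaller blue at (218,165) and green at (327,195), with the bigger blue tin at (230,260) as a decoy. I'll look from above green and blue, then check the neighbours' heights.

Run:
```python
from h import *
R=np.array([[0,1,0],[1,0,0],[0,0,-1.]])
for i,y in enumerate((-0.30,-0.19)):
    ctrl.goto([0.43,y,0.27],R); t=tool(); im=ctrl.read_camera("wrist"); cv2.imwrite(f"pics/w{i+1}.png",im)
    np.save(f"t{i+1}.npy",np.c_[t[0],t[1]]); print(ctrl.current_t(),t[0])
    for c in ["red","green","blue"]:
        for b in blobs(mask(im,c,30,120),300)[:3]:
            r=rect(plane("wrist",b[:,0],0.066,t)); print(c,cv2.boundingRect(b),np.round(r[0],3),np.round(r[1:],1))
o=np.array(ctrl.camera_params("scene")["pose"])[:3,3]
for p in ((307,149),(307,170)):
    oo,d=rays("scene",p); print("ledge z at x=.6",(oo+d[0]*(0.6-oo[0])/d[0,0]))
```

```text
1.5583 [ 0.43058367 -0.29941746  0.26985513]
blue (74, 83, 111, 97) [ 0.257 -0.244] [ 81.1 151.8 -68.4]
blue (210, 23, 49, 85) [ 0.405 -0.162] [ 58.4 108.6   2.4]
2.125 [ 0.43046482 -0.18894171  0.2701188 ]
red (227, 0, 57, 56) [0.43  0.003] [59.5 78.2 -9.9]
blue (84, 167, 106, 81) [ 0.257 -0.247] [ 81.1 153.7 -68. ]
blue (210, 107, 49, 85) [ 0.405 -0.16 ] [ 58.7 107.6   2.3]
ledge z at x=.6 [ 0.6        -0.23128759  0.08430799]
ledge z at x=.6 [ 0.6        -0.23680263  0.00554471]
```

View pics/w1.png

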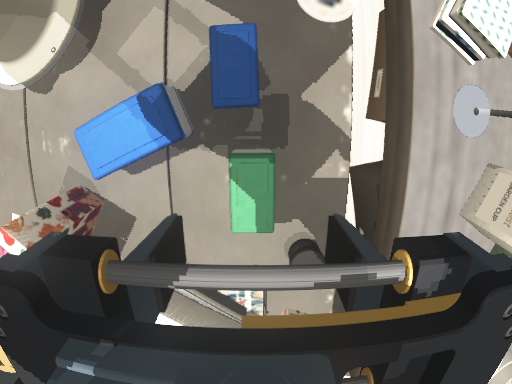

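Run:
```python
from h import *
ims=[cv2.imread(f"pics/w{i}.png") for i in (1,2)]; T=[np.load(f"t{i}.npy") for i in (1,2)]; T=[(a[:,0],a[:,1:]) for a in T]
print("green hsv",cv2.cvtColor(ims[0],cv2.COLOR_BGR2HSV)[195,252])
hsv=[cv2.cvtColor(i,cv2.COLOR_BGR2HSV) for i in ims]
h,s,v=hsv[0][195,252].astype(int)
C={}
for i in (0,1):
    m=cv2.inRange(hsv[i],(int(h-8),60,40),(int(h+8),255,255)); 
    for b in blobs(m,400)[:3]:
        r=rect(plane("wrist",b[:,0],0.066,T[i])); print("green",cv2.boundingRect(b),np.round(r[0],3),np.round(r[1:],1))
    C[i]=[cv2.minAreaRect(b)[0] for b in blobs(mask(ims[i],"blue",30,120),300)[:2]]
for k in (0,1):
    o1,d1=rays("wrist",C[0][k],T[0]); o2,d2=rays("wrist",C[1][k],T[1]); print("blue",k,tri(o1,d1[0],o2,d2[0]))
print("jar",plane("wrist",[302,248],.048,T[0]), "bigblue corner",plane("wrist",[188,130],.07,T[0]))
# red: wrist0 + scene lid centroids
# coaster: bright/ellipse in wrist0 and w2
im=cv2.imread("pics/wrist0.png"); g=cv2.cvtColor(im,cv2.COLOR_BGR2GRAY)
c=cv2.HoughCircles(g[140:240,140:240],cv2.HOUGH_GRADIENT,1,50,param1=100,param2=15,minRadius=25,maxRadius=45); print(c)
R0=np.array([[0,1,0],[1,0,0],[0,0,-1.]])
if c is not None: print(plane("wrist",c[0,0,:2]+140,.009,(np.array([.6247,0,.2135]),R0)))
```

```text
green hsv [ 69 105 138]
green (229, 153, 46, 80) [ 0.427 -0.328] [5.840e+01 1.084e+02 1.000e-01]
green (231, 231, 43, 35) [ 0.427 -0.298] [ 53.6  58.9 -89.8]
blue 0 (array([ 0.26857616, -0.24026724,  0.07956933]), np.float64(0.00042772035072173527))
blue 1 (array([ 0.40389165, -0.16075582,  0.05131812]), np.float64(4.57797507334035e-05))
jar [[ 0.50090596 -0.41665078  0.048     ]] bigblue corner [[ 0.34701969 -0.24355367  0.07      ]]
[[[49.5 52.5 34.1]]]
[[ 0.53825237 -0.02720516  0.009     ]]
```

```bash
cat >> h.py <<'E'
def Rz(a):
    a=np.radians(a); c,s=np.cos(a),np.sin(a); return np.array([[-s,c,0],[c,s,0],[0,0,-1.]])
def tilt(R,th): return R@cv2.Rodrigues(np.array([0,th,0.]))[0]
def moment():
    v=[]
    for _ in range(5): v.append(ctrl.current_wrist_torque()); ctrl.sleep(0.04)
    return np.mean(v,0)
ZG=0.024
def pick_shake(xy,a,hz=0.14):
    R=Rz(a); xy=np.array(xy); P=lambda d,z: np.r_[xy+d*R[:2,0],z]
    ctrl.command_gripper(1.0)
    ctrl.goto(P(0,0.15),R)
    if ctrl.move_l(P(0,ZG),0.1,contact_N=8): print("contact on descent",ctrl.current_tool_pos()); return
    ctrl.command_gripper(0.0)
    print("t",ctrl.current_t(),"width",ctrl.current_grip_width(),"force",ctrl.current_grasp_force())
    z=ZG+hz; ctrl.move_l(P(0,z),0.12)
    for d in (-.04,.04,-.04,.04): ctrl.move_l(P(d,z),0.3); ctrl.sleep(0.15)
    ctrl.move_l(P(0,z),0.15); M=[]
    for th in (.35,-.35,.35):
        ctrl.move_l(P(0.01,z),0.015,ori=tilt(R,th)); ctrl.sleep(0.25); ctrl.move_l(P(0,z),0.015,ori=R); ctrl.sleep(0.25)
        m=moment(); M.append(m); print("tilt",th,"moment",np.round(m,3),"about closing axis",round(float(m@R[:,1]),4))
    print("t",ctrl.current_t(),"width",ctrl.current_grip_width(),"force",ctrl.current_grasp_force())
def put(xy,a):
    ctrl.move_l([*xy,ZG+.012],0.12)
    print("touch",ctrl.move_l([*xy,ZG-.002],0.03,contact_N=4),ctrl.current_tool_pos()[2])
    ctrl.command_gripper(1.0); ctrl.move_l([*xy,0.16],0.15); print("t",ctrl.current_t())
E
python3 - <<'E'
from h import *
for p,z in (((307,314),0),((285,228),.17),((336,240),.17)): print("box",plane("scene",p,z))
pick_shake((.436,.022),-10)
cv2.imwrite("pics/s1.png",np.hstack([cv2.resize(ctrl.read_camera("scene"),(400,300)),cv2.resize(ctrl.read_camera("side"),(400,300))]))
E
```

```text
box [[ 0.09445652 -0.40770882  0.        ]]
box [[ 0.15847066 -0.32574104  0.17      ]]
box [[ 0.16764142 -0.43270403  0.17      ]]
t 5.2917 width 0.6596097770216878 force 29.998016506433487
tilt 0.35 moment [-0.015  0.003  0.007] about closing axis -0.0151
tilt -0.35 moment [-0.001  0.042 -0.009] about closing axis -0.0079
tilt 0.35 moment [ 0.002  0.012 -0.022] about closing axis 0.0001
t 16.1833 width 0.6566146258656695 force 29.99800756573677
```

View pics/s1.png

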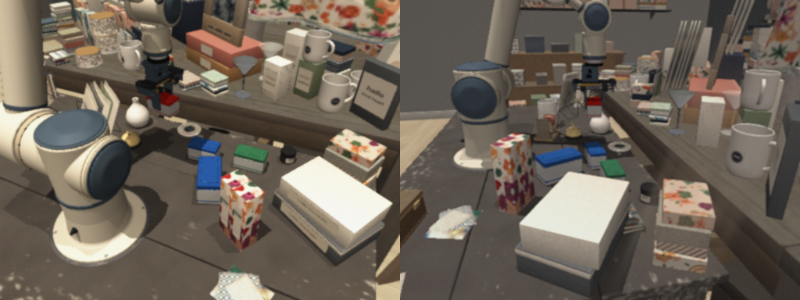

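The red tin is held in the air at left (168,98), level, and its moment does not change with the tilt, so it is quiet. I'll put it back and do green.

Run:
```python
from h import *
put((.436,.022),-10)
pick_shake((.427,-.328),0)
```

```text
touch True 0.023438156079554212
t 19.6417
t 23.1667 width 0.6580674690945825 force 29.982911199331284
tilt 0.35 moment [ 0.019 -0.011  0.007] about closing axis 0.0185
tilt -0.35 moment [0.02  0.015 0.017] about closing axis 0.0204
tilt 0.35 moment [-0.004 -0.002  0.008] about closing axis -0.0043
t 34.0583 width 0.6575825682241785 force 29.983087331056595
```

Run:
```python
from h import *
put((.427,-.328),0)
pick_shake((.405,-.161),2.4)
```

```text
touch True 0.023458237678835484
t 37.4167
t 40.3333 width 0.6579139666019834 force 29.99989539384842
tilt 0.35 moment [ 0.044 -0.01   0.016] about closing axis 0.0434
tilt -0.35 moment [-0.044  0.01  -0.002] about closing axis -0.0436
tilt 0.35 moment [ 0.051  0.007 -0.016] about closing axis 0.0517
t 51.225 width 0.6559688934610028 force 30.00003531575203
```

Blue's moment flips by 0.09 N m with the tilt, while red and green stayed flat within noise, so blue rattles. I'll present it.

Run:
```python
from h import *
ctrl.move_l([.540,-.029,ZG+.155],0.1); ctrl.sleep(0.5)
print(ctrl.current_t(),ctrl.current_tool_pos(),ctrl.current_grasp_force(),ctrl.current_contact_force())
cv2.imwrite("pics/s2.png",np.hstack([ctrl.read_camera("scene")[80:280,130:400],ctrl.read_camera("side")[80:280,160:360]]))
im=ctrl.read_camera("scene")
for c in ("red",):
    b=blobs(mask(im,c)); print(c,[cv2.boundingRect(k) for k in b[:2]])
```

```text
53.7667 [ 0.53999618 -0.02899515  0.17900346] 30.000054985284805 [-0.01117974  0.08139617 -3.2669459 ]
red [(193, 155, 38, 22), (431, 9, 27, 14)]
```

View pics/s2.png

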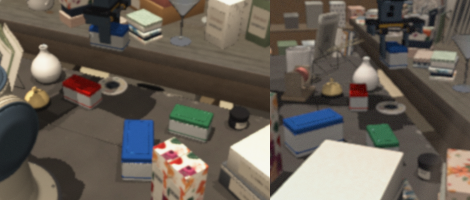

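The blue tin is held level above the coaster, at crop (110,35). Red (82,92) and green (190,120) stand in their places, and the jar, bell and vase look undisturbed.

```bash
python3 -c "
from bench import ctrl
print(ctrl.sign_off())"
```

```text
the job is handed in; nothing more can be done
None
```

I shook all three tins; the blue-lidded one rattles, and I handed in at about 54 s with it held level about 15 cm above the coaster, red and green back in their places, and the jar, bell and vase looking undisturbed in the last pictures.

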